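Nail clipper away behind the splash flap

TASK

Put the nail clipper away: lay it in the well of the small sage drawer that stands out on the bench, then slide the drawer by its pull plate straight in through the organizer's hinged splash flap, over the catch and on until it meets its stop, so that it stays snapped in and the flap falls shut behind it. The organizer is only stuck to the wall, so push gently and feel for the stop, and leave everything else standing where it is.

Things in the scene. Friction and masses are not known exactly. Their poses are not given: they have to be found in the camera images.
- organizer: Sage plastic organizer on a low tiled wall, standing on the bench; fixed, but it tears off the wall if pushed with more than 20 N. Origin on the bench under the middle of the flap's hinge; x points into the drawer bay (the push direction), y across, z up. The bay has no floor (the drawer slides on the bench), is 80 mm wide inside and 164 mm deep; its roof is 56 mm above the bench.
- bay_mouth (a point): On the bench between the outer ends of the two flared lead-ins (34 mm high), 27 mm in front of the organizer's origin: the mouth is about 100 mm wide here and narrows to 80 mm at the flap.
- home_near (a point): On the bench in the bay, 66 mm in from the organizer's origin. Out of sight in the bay is a catch on slotted screws: two sprung rollers for the strike and behind them a firm rubber stop for its nose. Screwed differently each time, it stops the drawer's origin anywhere from here to 22 mm deeper (x = 66 to 88 mm in the organizer's frame); only feel tells where.
- back_plate (a point): Top middle of the front face of the organizer's back plate, 164 mm in from its origin and 165 mm up; the tiled wall behind is 195 mm high and 284 mm wide. On the plate a spring clip holds a black comb, up to 20 mm in front of it, 105 to 152 mm above the bench.
- flap (a joint): Pale splash flap, 74 mm wide, 3 mm thick, 35 g, hung from a level hinge 50 mm above the organizer's origin, lower edge 13 mm above the bench. Angle in rad, 0 = hanging shut, growing to 1.4 as the lower edge swings into the bay; inward only, falls shut by its weight. It drags on the drawer's walls and drops once the drawer's front wall is 22 mm past the hinge.
- flap_edge (a point): Middle of the flap's lower edge.
- drawer: Loose sage plastic drawer, about 0.11 kg. Origin: centre of the underside of its open well (82 mm in x by 76 mm in y outside, 76 by 70 inside, walls 20 mm high, floor 3 mm thick). x points to its rear, which goes in first; a strike with a bulb nose sticks out of the rear wall to x = 59 mm. In front a tongue 40 mm wide, 5 mm thick runs under the flap to the pull plate at x = -130 mm.
- drawer_strike (a point): Centre of the strike's nose, x = 54 mm on the drawer. Pushing it past the rollers takes about 5 N, plus 1 to 3 N of sliding friction, over some 6 mm of travel; in the last 2 mm before the stop the rollers pull the drawer in by themselves and then hold it against the stop with about 4 N.
- pull_plate (a point): Middle of the top edge of the upright pull plate, 44 mm above the bench: 8 mm thick along the drawer's x, 40 mm wide in y. It stays outside: with the drawer home it stands 42 to 64 mm in front of the flap.
- clipper: Silver nail clipper, 60 mm long (x), 13 mm wide (y), 10 mm high, 45 g, lying flat on the bench; origin at the centre of its underside.
- soap_dish: White soap dish, 120 by 85 by 27 mm with a cream soap bar; leave alone. Origin centre of underside.
- tube: Closed blue tube with white cap lying down, about 128 by 40 by 24 mm; leave alone. Origin underside, 14 mm from the middle.
- nail_brush: Wooden nail brush, 90 by 38 by 30 mm; leave alone. Origin centre of underside.
- pumice: Grey pumice stone, 70 by 45 by 28 mm; leave alone. Origin centre of underside.
- jar: Green cream jar with a white lid, 68 mm across, 55 mm high; leave alone. Origin centre of underside.
- tumbler: Blue tumbler, 70 mm across, 100 mm high; leave alone. Origin centre of underside.
Not all that is in view belongs to the job. Of the things like the clipper, leave any that is brown; of the rest the smaller one is meant.

How it is judged:
By the outcome, as a careful person would: the job done as asked, in the order asked, and still so for the second after the job is handed in, with the robot touching nothing.
It also fails if it takes over 64 s, if anything falls off the work surface, if the arm or the gripper's body presses on something with over 40 N, if the wrist force passes 120 N, or if a joint passes its speed limit or range.

ROBOT

A 7-joint arm with a two-finger parallel gripper is mounted at the origin on the work surface. World frame = base frame: x ahead of the robot, y to its left, z up, the work surface at z = 0. Lengths are in m, angles in rad, forces in N, time in s.
With the tool pointing down it reaches from about 0.35 to 0.9 m from the base axis. Payload 8.1 kg.
Tool frame: the origin (TCP) lies midway between the tips of the shut fingers; the grasp point (between the pads) lies 19 mm behind it; z points along the fingers, x is the direction in which the jaws open and shut, and the axes are right-handed (so a half turn about z gives the same grasp; the last joint's range is limited). The gripper opens to 92 mm and grips with 3 to 60 N. Pads are 19 mm wide; open, the fingers measure 130 mm over their backs; the gripper's body (75 mm by 190 mm) begins 47 mm behind the grasp point.
Start: joints at [1.23, 0.434, 0.025, 1.573, -0.012, 1.134, -0.075], TCP at [0.147, -0.607, 0.227] pointing down, gripper open.
Joint ranges: [-2.62, 2.62], [-0.44, 2.09], [-1.27, 1.32], [0.08, 2.57], [-1.32, 4.46], [0.12, 2], [-2.74, 2.74]. Speed limits (rad/s): [2.22, 2.22, 3.01, 3.01, 3.14, 3.14, 3.14].

INTERFACE

Orientations are given as a rotation vector (axis times angle).
In Python, from cell import arm gives the robot as it stands. The module is installed in compiled form; this text tells all that it offers.
- The arm moves only by the tool play_rows, never from a script. Its argument "motion" is a list of rows, each a list of 7 numbers: the gripper's target within -1 to 1 (fully open at 1, half-way at 0, shut at -1), then the shift along the tool's x, y, z in mm, then the turn, a rotation vector about the tool's x, y, z in rad. In form: [[claw, tx, ty, tz, ax, ay, az], ...]. A call has 1 to 10 rows; each row is the pose to reach, as a shift and turn from the pose measured when the call began, along the tool's axes at that moment; what a row does not reach only later rows make up. A row lasts 1/10 s, in which the tool goes at most 50 mm and 8.59 degrees, less where a joint would pass 70% of its speed; a pose out of reach is approached as far as the arm can. A call with a gripper value outside its range is refused whole. The fingers move at their own pace and stop on an object; "force" is the grip in N (left out, the last holds). Time passes only in rows, so rows that repeat a pose let the fingers close. It gives the time, the measured TCP pose, the force and the opening at its end, in the units of the state.
- arm.observe(): the state, without advancing time (a new reading comes with each control period).
- arm.get_image(name): name is "scene" or "top" or "wrist"; returns a dict with "img" (420x560x3 uint8, blue, green, red), "depth" (420x560 float32, m along the optical axis (not along the pixel's ray), 0 where there is no reading), "K" (3x3 intrinsics, pixels), "rvec" (rotation vector, rad) and "tvec" (3), from world to camera coordinates, as OpenCV has them. Camera axes: x right, y down, z forward; pixel columns grow to the right and rows downward; lengths in m; the calibration is good to about 2 mm. A picture is of the moment at which its call begins.
- arm.sign_off(): hands the job in, once; it reports no verdict.
Trained networks look in a picture, given as the dict that the camera call returned (one of the last four; its "shot" number tells which), for a name from the list of things; names that differ only in an ending like _2 or _b are one class to them, and where a whole thing is asked for, a point or a joint stands for the part that bears it (a point fixed in the world has none). Each returns a list of dicts, best first, with "score" (0 to 1); they miss things now and then, are a little off and sometimes report something else, mostly with a low value. They report only what shows in the picture. A call takes as long as a camera call. They do not tell look-alikes from the thing itself.
- arm.look_for(picture, query): "box" ([left, top, width, height] as shares, 0 to 1, of the picture: columns of its width, rows of its height, round what is visible of it).
The state is a dict: "clock": time; "joints": joint angles; "dq": joint speeds; "joint_efforts": joint torques, N m; "position": TCP position; "ee_rot": TCP orientation; "force": force on the tool from outside, world axes, zero at the start; "ft_torque": the same for the moment, N m; "width": opening from 0.0 (shut) to 1.0 (fully open).
Only numpy, scipy, OpenCV 4.12 (cv2) and the standard library are available. Lean on these libraries where they do the work, as an engineer would, in place of code of your own. Each camera call takes 0.05 s, during which the arm holds its last target. There are 200 camera calls.

## Working session

There is one attempt and no reset: what is moved stays moved. The work goes in short steps, Python scripts to look and compute and a tool call to move; the robot and the scene stay as the last step left them, time stands still between calls to the robot, and variables do not carry over. Pictures are saved under pics/ and viewed, on a budget of 10 in all, crops included, one or two more only if the job needs it, and the job is handed in when it is done.

Besides the shell and the picture viewer there is one more tool, called after ">>>" as name([rows], argument=value, ...), one row to a line, values as JSON. play_rows: Moves the arm, as the interface text tells. Its arguments: {"type":"object","properties":{"motion":{"type":"array"},"force":{"type":"number"}},"required":["motion"]}

```bash
mkdir -p pics; cat > h.py <<'E'
import numpy as np, cv2, pickle
from cell import arm
from scipy.spatial.transform import Rotation as R
def pts(p):
    d=p["depth"];K=p["K"];h,w=d.shape
    u,v=np.meshgrid(np.arange(w),np.arange(h))
    c=np.stack([(u-K[0,2])/K[0,0]*d,(v-K[1,2])/K[1,1]*d,d],-1)
    r=cv2.Rodrigues(np.array(p["rvec"],float))[0]
    P=(c-np.array(p["tvec"]).reshape(3))@r
    P[d==0]=np.nan
    return P
def proj(p,X):
    return cv2.projectPoints(np.array(X,float).reshape(-1,1,3),np.array(p["rvec"],float),np.array(p["tvec"],float),p["K"],None)[0].reshape(-1,2)
E
python3 - <<'E'
from h import *
s=arm.observe();print(s)
for n in("top","scene"):
    p=arm.get_image(n);cv2.imwrite(f"pics/{n}0.png",p["img"]);pickle.dump(p,open(n+"0.pkl","wb"))
    P=pts(p)
    for q in("clipper","drawer","pull_plate","organizer","flap","drawer_strike","soap_dish","tube","nail_brush","pumice","jar","tumbler"):
        for o in arm.look_for(p,q)[:4]:
            b=np.array(o["box"])*[560,420,560,420];c=(b[:2]+b[2:]/2).astype(int)
            print(n,q,round(o["score"],2),b.astype(int),P[min(c[1],419),min(c[0],559)].round(3))
E
```

```text
{'clock': 0.0, 'joints': array([ 1.23041332,  0.43521331,  0.02501967,  1.57410977, -0.01158034,
        1.13399873, -0.07510564]), 'dq': array([ 5.19345113e-05,  7.12524122e-04, -5.10866663e-04,  1.66639464e-04,
       -1.00367905e-03, -3.76229261e-04, -1.36583398e-03]), 'joint_efforts': array([ 1.45948001e-03, -6.67827272e+01,  9.85720418e-01, -3.14458466e+01,
       -6.04983210e-02,  4.29728057e-02,  9.63029242e-05]), 'position': array([ 0.14700669, -0.60693279,  0.22594663]), 'ee_rot': array([-2.46848815e+00,  1.94189191e+00,  2.11866309e-03]), 'force': array([-0.04062563,  0.51936205,  0.37470058]), 'ft_torque': array([-0.00357522, -0.00972872,  0.01873052]), 'width': 0.9948754294980936}
top clipper 0.66 [343 265  29  23] [ 0.45  -0.212  0.015]
top clipper 0.63 [326 217   6  18] [ 0.572 -0.144  0.008]
top clipper 0.61 [355 226  20  16] [ 0.555 -0.234  0.011]
top clipper 0.6 [193 252   3   8] [0.487 0.179 0.032]
top drawer 0.7 [218 220  75  35] [0.538 0.036 0.002]
top drawer 0.43 [367 151  26  29] [ 0.717 -0.262  0.053]
top pull_plate 0.56 [214 219  77  39] [ 0.536  0.044 -0.003]
[... 979 characters left out ...]
ene drawer 0.51 [317 185  20  19] [0.51  0.185 0.037]
scene pull_plate 0.91 [260 202  59  44] [0.538 0.044 0.012]
scene organizer 0.55 [308 101 108 112] [0.458 0.344 0.075]
scene flap 0.56 [314 187  22  20] [0.508 0.183 0.029]
scene drawer_strike 0.68 [260 203  56  48] [0.537 0.038 0.006]
scene soap_dish 0.85 [301 261  59  41] [0.768 0.017 0.027]
scene tube 0.63 [252 294  48  36] [ 0.776 -0.14   0.022]
scene nail_brush 0.84 [137 303  38  30] [ 0.652 -0.387  0.029]
scene nail_brush 0.64 [307 101 106 115] [0.453 0.341 0.069]
scene pumice 0.91 [213 201  18  19] [ 0.398 -0.095  0.025]
scene jar 0.65 [203 301  28  36] [ 0.748 -0.276  0.055]
scene tumbler 0.61 [390 205  33  43] [0.766 0.25  0.091]
```

```bash
python3 - <<'E'
import cv2
i=cv2.imread("pics/top0.png")[120:340,70:450]
cv2.imwrite("pics/a.png",cv2.resize(i,None,fx=2.1,fy=2.1,interpolation=cv2.INTER_CUBIC))
i=cv2.imread("pics/top0.png")[205:295,310:390]
cv2.imwrite("pics/b.png",cv2.resize(i,None,fx=6,fy=6,interpolation=cv2.INTER_CUBIC))
E
```

```text
(no output)
```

View pics/a.png

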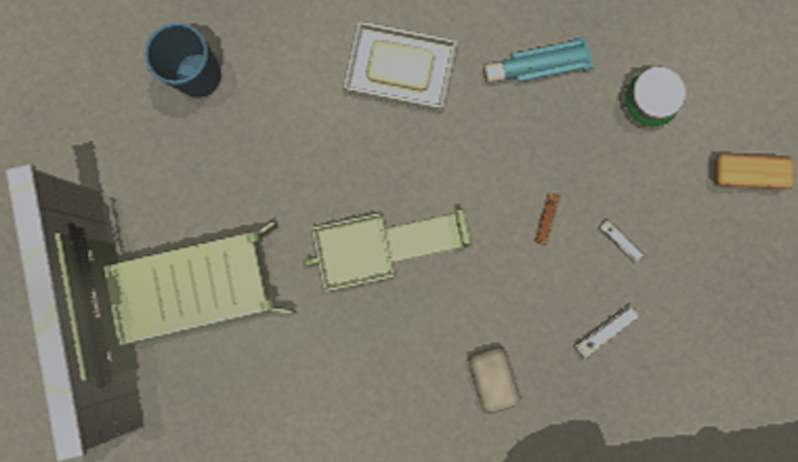

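View pics/b.png

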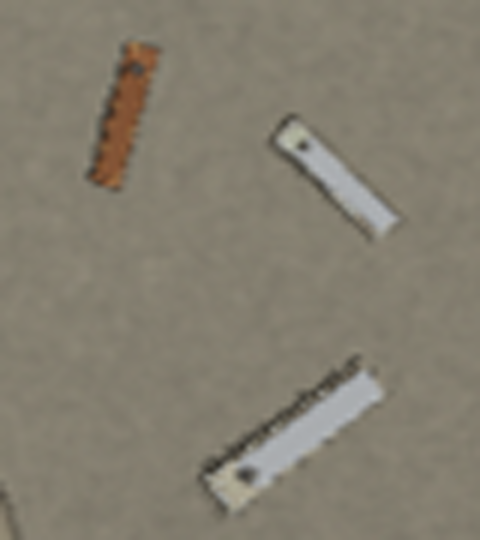

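Candidates in the top picture are the brown one (329,226), the small silver one (366,235) and the large silver one (358,277). By the description, the small silver one is meant, and the crop confirms it. Next I'll measure the poses.

```bash
cat >> h.py <<'E'
def green(p):
    hsv=cv2.cvtColor(p["img"],cv2.COLOR_BGR2HSV)
    return (hsv[...,0]>25)&(hsv[...,0]<50)&(hsv[...,1]>60)&(hsv[...,2]>90)
def rect(xy):
    (c,s,a)=cv2.minAreaRect((np.asarray(xy)*1000).astype(np.float32)); return np.round(c,1),np.round(s,1),round(a,1)
E
python3 - <<'E'
from h import *
for n in("top","scene"):
    p=pickle.load(open(n+"0.pkl","rb"));P=pts(p);z=P[...,2]
    m=(abs(P[...,0]-.557)<.05)&(abs(P[...,1]+.234)<.05)&(z>.005)&(z<.03)
    print(n,"clip",m.sum(),rect(P[m][:,:2]),np.nanmedian(z[m]))
    g=green(p)&(P[...,1]<.14)&(P[...,1]>-.12)&(P[...,0]>.4)&(P[...,0]<.65)
    print("drawer",g.sum(),rect(P[g][:,:2]), "z",np.percentile(z[g],[2,50,98]).round(3))
    pl=g&(z>.035);print("plate",pl.sum(),rect(P[pl][:,:2]))
    pl=g&(z>.012)&(z<.028)&(P[...,1]>-.02);print("walls",pl.sum(),rect(P[pl][:,:2]))
    t=green(p)&(z>.05)&(z<.065)&(P[...,1]>.14);print("roof",t.sum(),rect(P[t][:,:2]),np.median(z[t]))
    t=green(p)&(z>.025)&(z<.042)&(P[...,1]>.12)&(P[...,1]<.22);print("flare",t.sum(),rect(P[t][:,:2]))
E
```

```text
top clip 122 (array([ 544.9, -222.2]), array([64.4, 68.8]), 6.6) 0.00955670327902718
drawer 240 (array([541.2,  40.9]), array([ 70.3, 192.7]), 13.3) z [-0.002  0.004  0.045]
plate 51 (array([562.9, -46.4]), array([37.3,  8.1]), 12.1)
walls 24 (array([522.2,  77.4]), array([ 58.1, 102.2]), 31.0)
roof 1235 (array([487., 259.]), array([ 87.2, 174.7]), 14.6) 0.054934606992245186
flare 14 (array([510.3, 174.2]), array([99.7, 22.6]), 13.2)
scene clip 115 (array([ 557.5, -228.9]), array([98.1, 87.5]), 84.7) 0.009651064099747876
drawer 89 (array([545.1,  37.5]), array([ 64.1, 183.5]), 25.4) z [0.001 0.01  0.048]
plate 32 (array([566.7, -47.4]), array([30.4,  9.3]), 14.6)
walls 8 (array([549.2,  85.2]), array([42.3, 92.7]), 6.8)
roof 96 (array([498.1, 264.8]), array([115.7, 181.2]), 17.3) 0.056515063132657625
flare 6 (array([504.2, 177.8]), array([94.4,  9.9]), 23.6)
```

```bash
cat >> h.py <<'E'
def plan(x,y,z,th=None):
    "target TCP (m), tool-x heading deg (mod 180), pointing down -> shift mm, rotvec"
    s=arm.observe();r=R.from_rotvec(s["ee_rot"]);M=r.as_matrix()
    cur=np.degrees(np.arctan2(M[1,0],M[0,0]))
    if th is None: th=cur
    th=cur+(th-cur+90)%180-90
    a=np.radians(th);T=np.array([[np.cos(a),np.sin(a),0],[np.sin(a),-np.cos(a),0],[0,0,-1]])
    print("t",s["clock"],"pos",s["position"].round(4),"hd",cur.round(1),"F",s["force"].round(1),"w",round(s["width"],3))
    print("shift",(M.T@(np.array([x,y,z])-s["position"])*1000).round(1),"turn",(r.inv()*R.from_matrix(T)).as_rotvec().round(3))
E
python3 -c "
from h import *
plan(.53,-.21,.20,-43.5)"
```

```text
t 1.3 pos [ 0.1472 -0.6074  0.2267] hd -76.4 F [-0.1 -0.4 -0.6] w 1.006
shift [-296.1 -465.6   26.7] turn [ 0.    -0.    -0.574]
```

>>> play_rows([
  [1,-28,-44,3,0,0,-0.06],
  [1,-56,-88,6,0,0,-0.12],
  [1,-80,-126,8,0,0,-0.18],
  [1,-106,-167,10,0,0,-0.24],
  [1,-133,-209,12,0,0,-0.3],
  [1,-159,-250,15,0,0,-0.36],
  [1,-186,-292,18,0,0,-0.42],
  [1,-212,-333,20,0,0,-0.48],
  [1,-238,-375,22,0,0,-0.53],
  [1,-265,-417,24,0,0,-0.574],
])

```text
clock: 2.3
position: [0.4913, -0.2503, 0.2029]
ee_rot: [2.919, -1.162, 0.001]
force: [1.0, -1.3, -0.4]
width: 1.0
```

>>> play_rows([
  [1,-16,-25,1,0,0,0],
  [1,-31,-49,2,0,0,0],
  [1,-31,-49,2,0,0,0],
])

```text
clock: 2.6
position: [0.5037, -0.1884, 0.201]
ee_rot: [-2.921, 1.151, -0.001]
force: [0.5, -0.8, -0.3]
width: 1.002
```

```bash
python3 - <<'E'
from h import *
p=arm.get_image("wrist");cv2.imwrite("pics/w1.png",p["img"]);pickle.dump(p,open("w1.pkl","wb"))
P=pts(p);z=P[...,2]
m=(abs(P[...,0]-.557)<.05)&(abs(P[...,1]+.234)<.05)&(z>.005)&(z<.03)
n,l,st,c=cv2.connectedComponentsWithStats(m.astype(np.uint8))
for i in range(1,n):
    if st[i,4]>100: 
        q=P[l==i]; print(st[i],c[i],rect(q[:,:2]),np.median(q[:,2]))
plan(.557,-.234,.1,-43.5)
E
```

```text
[333 156  14  50 559] [338.97495528 180.04651163] (array([ 554.9, -233.9]), array([59.2, 13.6]), 48.2) 0.010454957405862648
t 2.65 pos [ 0.503  -0.1913  0.201 ] hd -43.2 F [0.3 0.2 0. ] w 1.001
shift [ 68.5  -5.7 101.1] turn [-0.001 -0.001  0.006]
```

View pics/w1.png

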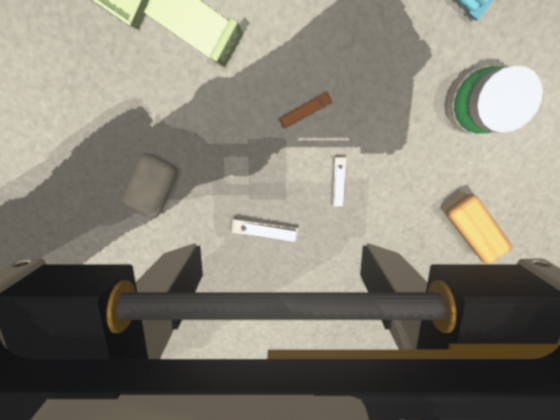

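The wrist picture shows the small silver clipper at (339,180), the brown one at (306,110) and the larger silver one at (265,230). The measured 59x14 mm matches the target.

```bash
python3 -c "
from h import *
plan(.555,-.234,.003,-42.2)"
```

```text
t 2.65 pos [ 0.503  -0.1913  0.201 ] hd -43.2 F [0.3 0.2 0. ] w 1.001
shift [ 67.   -4.3 198.1] turn [-0.001 -0.001 -0.017]
```

>>> play_rows([
  [0,35,-2,20,0,0,-0.017],
  [0,67,-4.3,50,0,0,-0.017],
  [0,67,-4.3,95,0,0,-0.017],
  [0,67,-4.3,135,0,0,-0.017],
  [0,67,-4.3,165,0,0,-0.017],
  [0,67,-4.3,180,0,0,-0.017],
  [0,67,-4.3,180,0,0,-0.017],
])

```text
clock: 3.35
position: [0.5534, -0.2346, 0.0193]
ee_rot: [2.93, -1.132, -0.004]
force: [-0.1, -0.6, -0.1]
width: 0.51
```

```bash
python3 -c "
from h import *
plan(.555,-.234,.003,-42.2)"
```

```text
t 3.35 pos [ 0.5534 -0.2346  0.0193] hd -42.3 F [-0.1 -0.6 -0.1] w 0.51
shift [ 0.8 -1.5 16.3] turn [ 0.001  0.002 -0.001]
```

>>> play_rows([
  [0,1,-1.5,8,0,0,0],
  [0,1,-1.5,16,0,0,0],
  [0,1,-1.5,16,0,0,0],
  [-1,1,-1.5,16,0,0,0],
  [-1,1,-1.5,16,0,0,0],
  [-1,1,-1.5,16,0,0,0],
  [-1,1,-1.5,16,0,0,0],
  [-1,1,-1.5,16,0,0,0],
  [-1,1,-1.5,10,0,0,0],
  [-1,1,-1.5,0,0,0,0],
], force=15)

```text
clock: 4.35
position: [0.5547, -0.234, 0.0193]
ee_rot: [2.93, -1.132, -0.006]
force: [-0.1, -1.3, -0.2]
width: 0.14
```

>>> play_rows([
  [-1,0,0,-30,0,0,0],
  [-1,0,0,-75,0,0,0],
  [-1,0,0,-120,0,0,0],
  [-1,0,0,-160,0,0,0],
])

```text
clock: 4.75
position: [0.5555, -0.2341, 0.1826]
ee_rot: [2.93, -1.132, -0.003]
force: [1.3, -0.2, -0.7]
width: 0.137
```

```bash
python3 -c "
from h import *
plan(.50,.03,.22,13)"
```

```text
t 4.75 pos [ 0.5555 -0.2341  0.1826] hd -42.2 F [ 1.3 -0.2 -0.7] w 0.137
shift [-218.7 -158.2  -37.1] turn [-0.     0.002 -0.964]
```

```bash
python3 -c "
from h import *
plan(.545,0.02,.23,13)"
```

```text
t 4.75 pos [ 0.5555 -0.2341  0.1826] hd -42.2 F [ 1.3 -0.2 -0.7] w 0.137
shift [-178.7 -181.   -47.2] turn [-0.     0.002 -0.964]
```

>>> play_rows([
  [-1,-20,-20,-15,0,0,-0.12],
  [-1,-45,-45,-30,0,0,-0.24],
  [-1,-70,-70,-47,0,0,-0.36],
  [-1,-95,-96,-47,0,0,-0.48],
  [-1,-120,-121,-47,0,0,-0.6],
  [-1,-145,-146,-47,0,0,-0.72],
  [-1,-165,-168,-47,0,0,-0.84],
  [-1,-179,-181,-47,0,0,-0.964],
  [-1,-179,-181,-47,0,0,-0.964],
  [-1,-179,-181,-47,0,0,-0.964],
])

```text
clock: 5.75
position: [0.5447, 0.0198, 0.2304]
ee_rot: [-3.122, -0.352, 0.003]
force: [-0.4, -0.3, 0.5]
width: 0.143
```

```bash
python3 - <<'E'
from h import *
p=arm.get_image("wrist");cv2.imwrite("pics/w2.png",p["img"]);pickle.dump(p,open("w2.pkl","wb"))
P=pts(p);z=P[...,2]
g=green(p)
print(g.sum())
pl=g&(z>.036)&(z<.05)&(P[...,1]<.02);print("plate",pl.sum(),rect(P[pl][:,:2]) if pl.sum()>3 else 0)
w=g&(z>.015)&(z<.025)&(P[...,1]<.15)&(P[...,1]>-.02);print("walls",w.sum(),rect(P[w][:,:2]))
t=g&(z>.05)&(z<.062)&(P[...,1]>.14);print("roof",t.sum(),rect(P[t][:,:2]))
t=g&(z>.028)&(z<.04)&(P[...,1]>.12)&(P[...,1]<.22);print("flare",t.sum(),rect(P[t][:,:2]))
plan(.5,.1,.1,13)
E
```

```text
3022
plate 31 (array([578.1, -41.3]), array([6.1, 6.1]), 14.6)
walls 255 (array([531.5,  88.3]), array([72.5, 97.7]), 12.8)
roof 381 (array([507.5, 180.4]), array([86.3, 13. ]), 14.5)
flare 38 (array([504.4, 174. ]), array([97.5, 16.5]), 23.9)
t 5.8 pos [0.5448 0.019  0.2302] hd 12.8 F [ 0.3 -0.5 -0.9] w 0.14
shift [-25.5 -88.9 130.3] turn [-0.     0.002 -0.004]
```

View pics/w2.png

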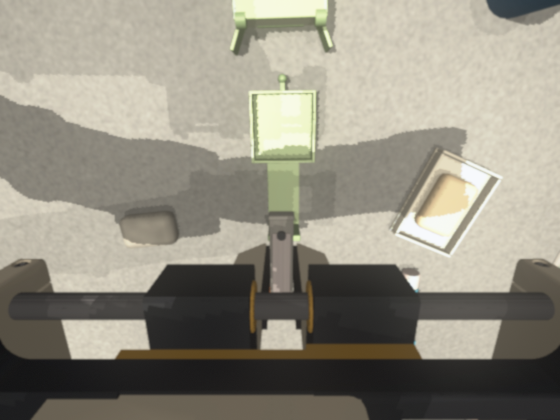

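The picture shows the drawer well with corners at (249,91), (317,91), (314,162) and (252,162). The nose is at (282,77) and the flare tips at (235,50) and (330,47). The clipper is held at (282,240), lying along the drawer's axis.

```bash
cat >> h.py <<'E'
def ray(p,uv,z):
    r=cv2.Rodrigues(np.array(p["rvec"],float))[0];C=-r.T@np.array(p["tvec"]).reshape(3)
    uv=np.array(uv,float);d=np.c_[uv,np.ones(len(uv))]@np.linalg.inv(p["K"]).T@r
    return C+d*((z-C[2])/d[:,2:])
E
python3 - <<'E'
from h import *
p=pickle.load(open("w2.pkl","rb"))
q=ray(p,[(249.5,91.5),(317,91.5),(314.5,162),(252,162)],.02)[:,:2]*1000
print(q.round(1),q.mean(0).round(1)); ax=(q[0]+q[1]-q[2]-q[3])/2;print(ax,np.degrees(np.arctan2(ax[1],ax[0])))
f=ray(p,[(235,50),(330,47)],.034)[:,:2]*1000;print("flare",f.round(1),f.mean(0))
print("nose",ray(p,[(282.5,77)],.012)*1000)
P=pts(p);z=P[...,2];print("clip z",P[235:265:10,282])
i=cv2.resize(p["img"][0:180,190:370],None,fx=3.3,fy=3.3,interpolation=cv2.INTER_CUBIC);cv2.imwrite("pics/w2c.png",i)
E
```

```text
[[487.4 110.4]
 [561.8 127.4]
 [579.5  49.4]
 [505.8  32.5]] [533.6  79.9]
[-18.00689451  77.9689039 ] 103.00443339780166
flare [[466.3 146.7]
 [562.5 171.6]] [514.38396624 159.12178125]
nose [[520.28052636 134.21658151  12.        ]]
clip z [[0.54110427 0.03843001 0.23856706]
 [0.54257043 0.03206218 0.2370574 ]
 [0.54401568 0.02577799 0.23620898]]
```

View pics/w2c.png

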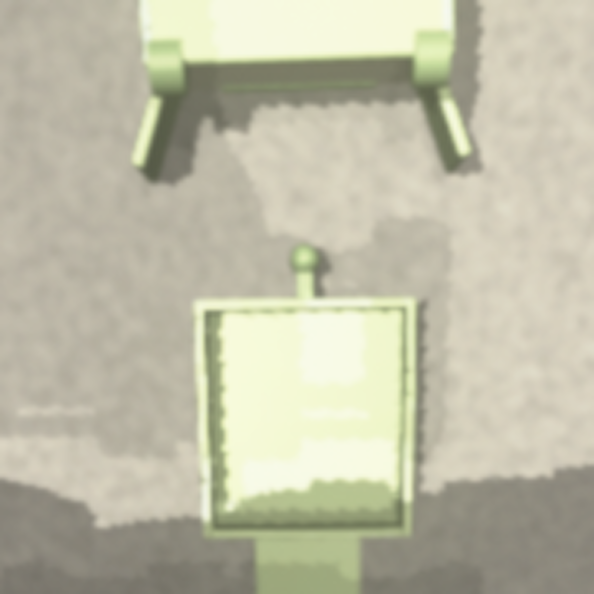

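```bash
python3 -c "
from h import *
plan(.5335,.080,.05,13.0)"
```

```text
t 5.8 pos [0.5448 0.019  0.2302] hd 12.8 F [ 0.3 -0.5 -0.9] w 0.14
shift [  2.8 -61.9 180.2] turn [-0.     0.002 -0.004]
```

>>> play_rows([
  [-1,1,-30,20,0,0,-0.004],
  [-1,3,-62,50,0,0,-0.004],
  [-1,3,-62,95,0,0,-0.004],
  [-1,3,-62,135,0,0,-0.004],
  [-1,3,-62,165,0,0,-0.004],
  [-1,3,-62,180,0,0,-0.004],
  [-1,3,-62,180,0,0,-0.004],
  [-1,3,-62,180,0,0,-0.004],
])

```text
clock: 6.6
position: [0.5342, 0.0791, 0.0506]
ee_rot: [3.121, 0.352, -0.003]
force: [1.0, 1.0, -0.4]
width: 0.139
```

```bash
python3 -c "
from h import *
plan(.5335,.080,.008,13.0)"
```

```text
t 6.6 pos [0.5342 0.0791 0.0506] hd 12.9 F [ 1.   1.  -0.4] w 0.139
shift [-0.4 -1.  42.6] turn [ 0.     0.002 -0.002]
```

>>> play_rows([
  [-1,-0.4,-1,20,0,0,0],
  [-1,-0.4,-1,35,0,0,0],
  [-1,-0.4,-1,42,0,0,0],
  [-1,-0.4,-1,43,0,0,0],
  [-1,-0.4,-1,43,0,0,0],
])

```text
clock: 7.1
position: [0.5342, 0.08, 0.0085]
ee_rot: [3.121, 0.352, -0.001]
force: [0.0, -1.0, 0.1]
width: 0.14
```

>>> play_rows([
  [-0.52,0,0,0,0,0,0],
  [-0.52,0,0,0,0,0,0],
  [-0.52,0,0,0,0,0,0],
  [-0.52,0,0,-10,0,0,0],
  [-0.52,0,0,-40,0,0,0],
  [-0.52,0,20,-85,0,0,0],
  [-0.52,0,50,-130,0,0,0],
  [-0.52,0,95,-170,0,0,0],
  [-0.52,0,130,-195,0,0,0],
])

```text
clock: 8.0
position: [0.5621, -0.0414, 0.2025]
ee_rot: [3.121, 0.355, 0.003]
force: [0.9, 0.1, -0.6]
width: 0.238
```

```bash
python3 - <<'E'
from h import *
p=arm.get_image("wrist");cv2.imwrite("pics/w3.png",p["img"]);pickle.dump(p,open("w3.pkl","wb"))
plan(.563,-.0465,.018,103)
E
```

```text
t 8.05 pos [ 0.5657 -0.0504  0.2065] hd 12.4 F [ 4.2 -7.4  3.6] w 0.24
shift [ -2.9  -5.7 188.4] turn [ 0.    -0.01   1.561]
```

View pics/w3.png

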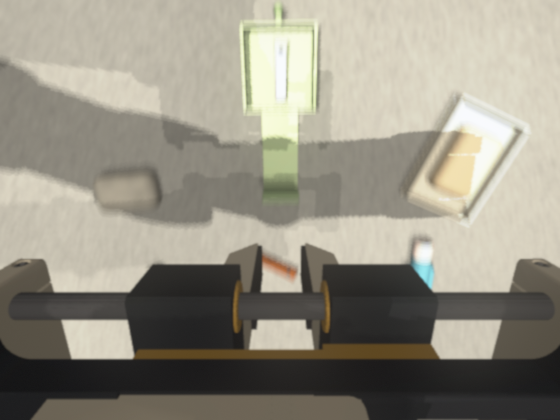

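The clipper lies centred in the well at (281,70), and the pull plate is at (281,193). I'll grip the plate across its 40 mm width, so the friction grip limits the push force. First I'll check the camera clearance.

```bash
python3 - <<'E'
from h import *
p=pickle.load(open("w3.pkl","rb"));r=cv2.Rodrigues(np.array(p["rvec"],float))[0];C=-r.T@np.array(p["tvec"]).reshape(3);print("cam",C, "view",r[2])
P=pts(p);z=P[...,2];g=green(p);m=g&(z>.036)&(z<.05);print(m.sum(),rect(P[m][:,:2]) if m.sum()>3 else 0)
s=arm.observe();print(s["joints"].round(2))
plan(.563,-.0467,.10,13)
E
```

```text
cam [0.54308991 0.03984107 0.3607758 ] view [ 0.07140602 -0.29846089 -0.95174696]
281 (array([563.1, -45.8]), array([35.5,  7.9]), 13.5)
[ 0.41  0.42 -0.57  1.71  0.26  1.08 -0.03]
t 8.05 pos [ 0.5657 -0.0504  0.2065] hd 12.4 F [ 4.2 -7.4  3.6] w 0.24
shift [ -2.5  -4.9 106.4] turn [ 0.007 -0.006 -0.01 ]
```

>>> play_rows([
  [0.6,-1,-2,35,0.007,-0.006,-0.01],
  [0.6,-2.5,-5,75,0.007,-0.006,-0.01],
  [0.6,-2.5,-5,106,0.007,-0.006,-0.01],
  [0.6,-2.5,-5,126,0.007,-0.006,-0.01],
  [0.6,-2.5,-5,126,0.007,-0.006,-0.01],
  [0.6,-2.5,-5,126,0.007,-0.006,-0.01],
])

```text
clock: 8.65
position: [0.5632, -0.0465, 0.0812]
ee_rot: [-3.121, -0.357, -0.001]
force: [-0.1, -0.2, 0.8]
width: 0.71
```

```bash
python3 -c "
from h import *
plan(.563,-.0465,.011,13)"
```

```text
t 8.65 pos [ 0.5632 -0.0465  0.0812] hd 13.0 F [-0.1 -0.2  0.8] w 0.71
shift [-0.3  0.  70.2] turn [-0.    -0.     0.001]
```

>>> play_rows([
  [0.6,-0.3,0,25,0,0,0],
  [0.6,-0.3,0,50,0,0,0],
  [0.6,-0.3,0,65,0,0,0],
  [0.6,-0.3,0,70,0,0,0],
  [0.6,-0.3,0,70,0,0,0],
  [-0.25,-0.3,0,70,0,0,0],
  [-0.25,-0.3,0,70,0,0,0],
  [-0.25,-0.3,0,70,0,0,0],
  [-0.25,-0.3,0,70,0,0,0],
], force=20)

```text
clock: 9.55
position: [0.5632, -0.0465, 0.0116]
ee_rot: [-3.121, -0.357, -0.002]
force: [-0.6, -0.4, 0.7]
width: 0.504
```

```bash
python3 - <<'E'
from h import *
s=arm.observe();print(s["position"],s["ft_torque"])
plan(.561,-.0465,.011,14.5)
p=arm.get_image("wrist");pickle.dump(p,open("w4.pkl","wb"));cv2.imwrite("pics/w4.png",p["img"])
E
```

```text
[ 0.56323302 -0.04652579  0.01163225] [ 0.02178331 -0.12899472  0.00174577]
t 9.55 pos [ 0.5632 -0.0465  0.0116] hd 13.0 F [-0.6 -0.4  0.7] w 0.504
shift [-2.2 -0.5  0.6] turn [-0.    -0.001 -0.026]
```

View pics/w4.png

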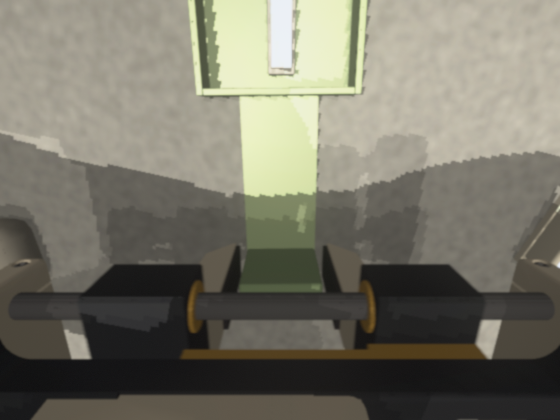

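>>> play_rows([
  [-1,0,0,0,0,0,0],
  [-1,0,0,0,0,0,0],
  [-1,0,0,0,0,0,0],
  [-1,0,0,0,0,0,0],
  [-1,1,0,0,0,0,-0.008],
  [-1,3,0,0,0,0,-0.018],
  [-1,4,0,0,0,0,-0.026],
  [-1,4,0,0,0,0,-0.026],
  [-1,4,0,0,0,0,-0.026],
])

```text
clock: 10.5
position: [0.5672, -0.0456, 0.0115]
ee_rot: [-3.116, -0.397, -0.002]
force: [-0.5, -0.1, -0.1]
width: 0.433
```

```bash
python3 - <<'E'
from h import *
plan(.567,-.0455,.011,14.5)
p=arm.get_image("wrist");pickle.dump(p,open("w5.pkl","wb"));cv2.imwrite("pics/w5.png",p["img"])
g=green(p);P=pts(p);z=P[...,2];
m=g&(z>.016)&(z<.024);print(m.sum(),rect(P[m][:,:2]))
t=arm.get_image("top");P=pts(t);z=P[...,2];m=green(t)&(z>.05)&(z<.065)&(P[...,1]>.14);
q=P[m][:,:2]; print(rect(q))
# side edges of roof: fit per-row
m=green(t)&(P[...,1]>.13)&(P[...,1]<.2)&(z>.02)&(z<.04);print(rect(P[m][:,:2]))
cv2.imwrite("pics/t5.png",t["img"])
E
```

```text
t 10.5 pos [ 0.5672 -0.0456  0.0115] hd 14.5 F [-0.5 -0.1 -0.1] w 0.433
shift [-0.2 -0.2  0.5] turn [-0.    -0.001  0.   ]
421 (array([539.4,  58.9]), array([74.7, 38.2]), 14.4)
(array([487. , 258.8]), array([ 86.6, 174.3]), 14.4)
(array([505.5, 176.3]), array([94.7, 17.9]), 20.7)
```

>>> play_rows([
  [-1,0,-6,0,0,0,0],
  [-1,0,-14,0,0,0,0],
  [-1,0,-22,0,0,0,0],
  [-1,0,-30,0,0,0,0],
  [-1,0,-38,0,0,0,0],
  [-1,0,-44,0,0,0,0],
  [-1,0,-49,0,0,0,0],
  [-1,0,-53,0,0,0,0],
  [-1,0,-55,0,0,0,0],
  [-1,0,-55,0,0,0,0],
])

```text
clock: 11.6
position: [0.5533, 0.0079, 0.0115]
ee_rot: [-3.116, -0.397, -0.001]
force: [-0.5, 0.4, -2.0]
width: 0.435
```

```bash
python3 - <<'E'
from h import *
plan(.567,-.0455,.011,14.5);s=arm.observe();print(s["ft_torque"])
p=arm.get_image("wrist");cv2.imwrite("pics/w6.png",p["img"]);pickle.dump(p,open("w6.pkl","wb"))
E
```

```text
t 11.6 pos [0.5533 0.0079 0.0115] hd 14.5 F [-0.5  0.4 -2. ] w 0.435
shift [-0.1 55.2  0.5] turn [-0.    -0.001  0.001]
[ 0.01299417 -0.04283911  0.00375933]
```

View pics/w6.png

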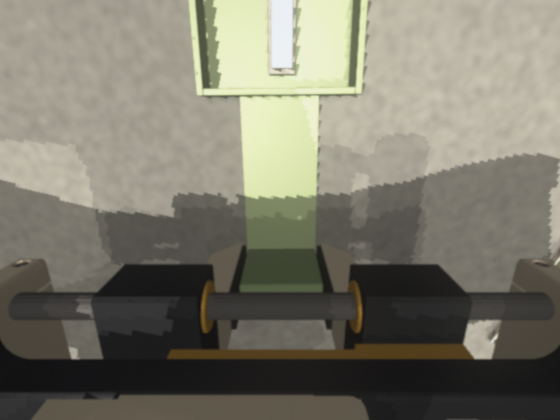

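The drawer follows the gripper and sits symmetric, with its rim from 200 to 360 px. I'll continue slowly and watch the forces.

>>> play_rows([
  [-1,0,-3,0,0,0,0],
  [-1,0,-6,0,0,0,0],
  [-1,0,-9,0,0,0,0],
  [-1,0,-12,0,0,0,0],
  [-1,0,-15,0,0,0,0],
  [-1,0,-18,0,0,0,0],
  [-1,0,-20,0,0,0,0],
  [-1,0,-20,0,0,0,0],
])

```text
clock: 12.45
position: [0.5482, 0.0277, 0.0115]
ee_rot: [-3.115, -0.398, -0.001]
force: [-0.3, 1.3, -1.0]
width: 0.431
```

>>> play_rows([
  [-1,0,-4,0,0,0,0],
  [-1,0,-8,0,0,0,0],
  [-1,0,-12,0,0,0,0],
  [-1,0,-16,0,0,0,0],
  [-1,0,-20,0,0,0,0],
  [-1,0,-20,0,0,0,0],
])

```text
clock: 13.05
position: [0.5429, 0.0481, 0.0116]
ee_rot: [-3.115, -0.399, -0.002]
force: [-0.9, 0.9, -0.8]
width: 0.432
```

```bash
python3 - <<'E'
from h import *
plan(.567,-.0455,.011,14.5);s=arm.observe();print(s["ft_torque"])
p=arm.get_image("wrist");cv2.imwrite("pics/w7.png",p["img"]);pickle.dump(p,open("w7.pkl","wb"))
E
```

```text
t 13.05 pos [0.5429 0.0481 0.0116] hd 14.6 F [-0.9  0.9 -0.8] w 0.432
shift [-0.3 96.6  0.4] turn [-0.001 -0.001  0.002]
[ 0.00609816 -0.10293702 -0.03626888]
```

View pics/w7.png

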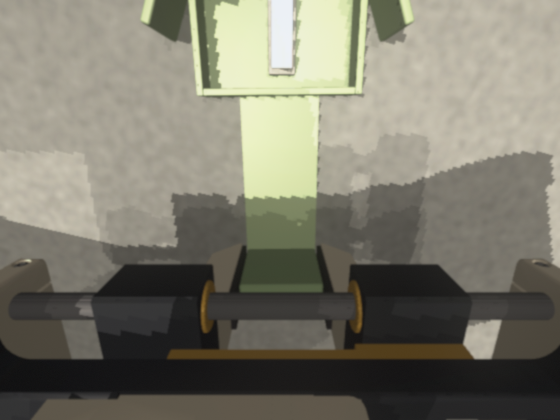

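The drawer is between the flares, which are at (150,20) and (405,20), and forces are small. Next is a 60 mm free slide.

>>> play_rows([
  [-1,0,-4,0,0,0,0],
  [-1,0,-9,0,0,0,0],
  [-1,0,-14,0,0,0,0],
  [-1,0,-19,0,0,0,0],
  [-1,0,-24,0,0,0,0],
  [-1,0,-28,0,0,0,0],
  [-1,0,-30,0,0,0,0],
  [-1,0,-30,0,0,0,0],
])

```text
clock: 13.9
position: [0.5353, 0.0772, 0.0116]
ee_rot: [-3.115, -0.4, -0.001]
force: [-0.1, 0.9, -1.2]
width: 0.431
```

>>> play_rows([
  [-1,0,-4,0,0,0,0],
  [-1,0,-8,0,0,0,0],
  [-1,0,-12,0,0,0,0],
  [-1,0,-16,0,0,0,0],
  [-1,0,-20,0,0,0,0],
  [-1,0,-24,0,0,0,0],
  [-1,0,-27,0,0,0,0],
  [-1,0,-27,0,0,0,0],
])

```text
clock: 14.7
position: [0.5283, 0.1041, 0.0117]
ee_rot: [-3.114, -0.401, -0.001]
force: [-0.1, 0.4, -1.3]
width: 0.435
```

```bash
cat >> h.py <<'E'
def st():
    s=arm.observe();d=(s["position"]-[.5076,.1852,0])*1000;e=np.array([-.25,.968,0])
    print("t",s["clock"],"s",(d@e).round(2),"lat",(d@[-.968,-.25,0]).round(2),"F along",(s["force"]@e).round(2),"F lat",(s["force"]@[-.968,-.25,0]).round(2),"fz",s["force"][2].round(2),"mz",s["ft_torque"].round(2),"w",round(s["width"],3))
E
python3 -c "
from h import *
st()"
```

```text
t 14.7 s -83.69 lat 0.23 F along 0.4 F lat -0.02 fz -1.32 mz [ 0.   -0.07 -0.02] w 0.435
```

>>> play_rows([
  [-1,0,-1,0,0,0,0],
  [-1,0,-2,0,0,0,0],
  [-1,0,-3,0,0,0,0],
  [-1,0,-4,0,0,0,0],
  [-1,0,-5,0,0,0,0],
  [-1,0,-6,0,0,0,0],
])

```text
clock: 15.3
position: [0.5268, 0.1099, 0.0116]
ee_rot: [-3.114, -0.401, -0.001]
force: [0.3, 0.6, -2.0]
width: 0.432
```

>>> play_rows([
  [-1,0,-1,0,0,0,0],
  [-1,0,-2,0,0,0,0],
  [-1,0,-3,0,0,0,0],
  [-1,0,-4,0,0,0,0],
])

```text
clock: 15.7
position: [0.5257, 0.1139, 0.0117]
ee_rot: [-3.114, -0.401, -0.001]
force: [-0.2, 0.3, -2.7]
width: 0.435
```

```bash
python3 -c "
from h import *
st()"
```

```text
t 15.7 s -73.53 lat 0.26 F along 0.31 F lat 0.16 fz -2.69 mz [-0.18 -0.12  0.04] w 0.435
```

>>> play_rows([
  [-1,0,-1,0,0,0,0],
  [-1,0,-2,0,0,0,0],
  [-1,0,-3,0,0,0,0],
])

```text
clock: 16.0
position: [0.525, 0.1169, 0.0117]
ee_rot: [-3.114, -0.401, -0.001]
force: [-0.3, 0.1, -1.3]
width: 0.429
```

>>> play_rows([
  [-1,0,-1,0,0,0,0],
  [-1,0,-2,0,0,0,0],
  [-1,0,-3,0,0,0,0],
])

```text
clock: 16.3
position: [0.5241, 0.1199, 0.0116]
ee_rot: [-3.114, -0.401, -0.001]
force: [-0.1, 0.1, -2.0]
width: 0.432
```

```bash
python3 -c "
from h import *
st()"
```

```text
t 16.3 s -67.38 lat 0.32 F along 0.13 F lat 0.02 fz -2.0 mz [-0.22 -0.19 -0.04] w 0.432
```

>>> play_rows([
  [-1,0,-1,0,0,0,0],
  [-1,0,-2,0,0,0,0],
  [-1,0,-3,0,0,0,0],
])

```text
clock: 16.6
position: [0.5234, 0.1229, 0.0117]
ee_rot: [-3.114, -0.401, -0.001]
force: [-0.0, -0.1, -0.9]
width: 0.43
```

>>> play_rows([
  [-1,0,-1,0,0,0,0],
  [-1,0,-2,0,0,0,0],
  [-1,0,-3,0,0,0,0],
])

```text
clock: 16.9
position: [0.523, 0.1245, 0.0117]
ee_rot: [-3.116, -0.399, -0.001]
force: [1.4, -5.6, -0.5]
width: 0.434
```

```bash
python3 - <<'E'
from h import *
st()
p=arm.get_image("wrist");q=pickle.load(open("w7.pkl","rb"))
print("tongue/finger region diff",np.abs(p["img"][240:290,230:330].astype(int)-q["img"][240:290,230:330]).mean())
P=pts(p);z=P[...,2];m=green(p)&(z>.036)&(z<.05);print(m.sum(),rect(P[m][:,:2]) if m.sum()>5 else 0)
cv2.imwrite("pics/w8.png",p["img"])
E
```

```text
t 16.9 s -62.56 lat 0.26 F along -5.74 F lat 0.04 fz -0.46 mz [-1.13 -0.63 -0.1 ] w 0.434
tongue/finger region diff 1.0998666666666668
467 (array([534. , 148.1]), array([75.1, 28. ]), 61.4)
```

>>> play_rows([
  [-1,0,-1,0,0,0,0],
  [-1,0,-2,0,0,0,0],
  [-1,0,-2.5,0,0,0,0],
])

```text
clock: 17.25
position: [0.5225, 0.1264, 0.0117]
ee_rot: [3.116, 0.398, 0.001]
force: [1.2, -4.2, -0.7]
width: 0.432
```

```bash
python3 -c "
from h import *
st()"
```

```text
t 17.25 s -60.59 lat 0.29 F along -4.32 F lat -0.09 fz -0.66 mz [-0.94 -0.41 -0.03] w 0.432
```

>>> play_rows([
  [-1,0,-1,0,0,0,0],
  [-1,0,-2,0,0,0,0],
  [-1,0,-2.5,0,0,0,0],
])

```text
clock: 17.55
position: [0.5217, 0.1299, 0.0117]
ee_rot: [-3.115, -0.399, -0.002]
force: [1.0, 0.4, -1.5]
width: 0.432
```

>>> play_rows([
  [-1,0,-1,0,0,0,0],
  [-1,0,-2,0,0,0,0],
  [-1,0,-2.5,0,0,0,0],
])

```text
clock: 17.85
position: [0.5211, 0.1322, 0.0117]
ee_rot: [-3.116, -0.399, -0.002]
force: [1.5, -2.7, -0.8]
width: 0.431
```

```bash
python3 -c "
from h import *
st()"
```

```text
t 17.85 s -54.68 lat 0.22 F along -2.95 F lat -0.78 fz -0.81 mz [-0.64 -0.38 -0.07] w 0.431
```

>>> play_rows([
  [-1,0,-1,0,0,0,0],
  [-1,0,-2,0,0,0,0],
])

```text
clock: 18.05
position: [0.5208, 0.1326, 0.0117]
ee_rot: [3.115, 0.398, 0.001]
force: [1.6, -7.5, 0.2]
width: 0.436
```

```bash
python3 -c "
from h import *
st()"
```

```text
t 18.05 s -54.16 lat 0.4 F along -7.68 F lat 0.33 fz 0.24 mz [-1.6  -0.65  0.01] w 0.436
```

The force rose from 2.9 to 7.7 N over 0.5 mm, after the roller peak and a drop to zero. That is the stop. I'll release now.

>>> play_rows([
  [-1,0,0,0,0,0,0],
  [0.3,0,0,0,0,0,0],
  [0.3,0,0,0,0,0,0],
  [0.3,0,0,0,0,0,0],
  [0.3,0,0,0,0,0,0],
  [0.3,0,0,-15,0,0,0],
  [0.3,0,0,-45,0,0,0],
  [0.3,0,20,-90,0,0,0],
  [0.3,0,50,-130,0,0,0],
  [0.3,0,60,-150,0,0,0],
])

```text
clock: 19.05
position: [0.5376, 0.0723, 0.1651]
ee_rot: [3.114, 0.394, 0.007]
force: [-0.5, -0.2, 0.1]
width: 0.653
```

```bash
python3 - <<'E'
from h import *
st()
p=arm.get_image("wrist");P=pts(p);z=P[...,2]
m=green(p)&(z>.036)&(z<.05);print("plate",m.sum(),rect(P[m][:,:2]))
c=P[m][:,:2].mean(0)*1000-[507.6,185.2];print("s",c@[-.25,.968])
t=arm.get_image("scene")
a=cv2.resize(p["img"],(560,420));b=cv2.resize(t["img"][80:280,220:440],(440,400),interpolation=cv2.INTER_CUBIC)
b=cv2.copyMakeBorder(b,0,20,0,0,0);o=np.hstack([a,b]);cv2.imwrite("pics/f1.png",cv2.resize(o,(800,336)))
E
```

```text
t 19.05 s -116.75 lat -0.81 F along -0.09 F lat 0.49 fz 0.14 mz [-0.04 -0.13  0.01] w 0.653
plate 353 (array([532.3, 150.5]), array([74.7, 29.6]), 57.9)
s -53.59768756570383
```

View pics/f1.png

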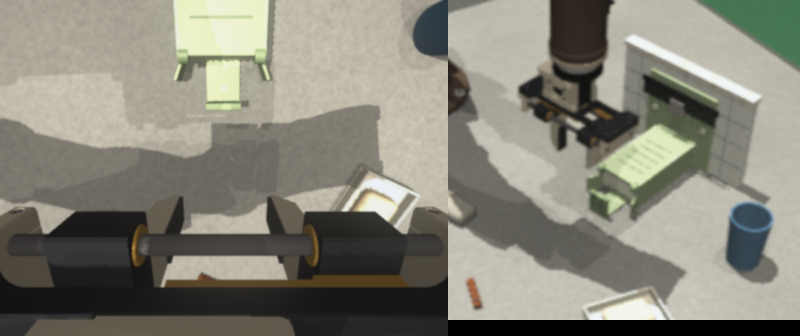

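```bash
python3 - <<'E'
from h import *
p=arm.get_image("wrist");P=pts(p)*1000
d=P-[507.6,185.2,0];s=d@[-.25,.968,0];l=d@[-.968,-.25,0];z=P[...,2]
m=(abs(l)<18)&(z>37)&(z<50)&(s<-30)&(s>-80);print("plate s",np.percentile(s[m],[5,50,95]).round(1),"lat",np.percentile(l[m],[2,98]).round(1))
m=(abs(l)<30)&(z>8)&(z<50)&(s>-12)&(s<60);
print("flap",m.sum(),np.c_[s[m],z[m]][np.argsort(z[m])][::max(1,m.sum()//15)].round(0).tolist())
E
```

```text
plate s [-57.8 -54.3 -50.4] lat [-17.6  17.3]
flap 180 [[-3.0, 8.0], [-2.0, 18.0], [-3.0, 18.0], [-3.0, 18.0], [-2.0, 19.0], [-2.0, 19.0], [-2.0, 19.0], [-3.0, 19.0], [-3.0, 19.0], [-2.0, 20.0], [-1.0, 22.0], [-1.0, 23.0], [-2.0, 24.0], [-2.0, 24.0], [-2.0, 25.0]]
```

```bash
python3 -c "
from h import *
print(arm.sign_off())"
```

```text
the job is handed in; nothing more can be done
None
```

The nail clipper is in the drawer and the drawer is pushed home in the organizer, handed in at about 19 s of the 64 s allowed.

- **Clipper:** I picked the small silver one (measured 59 x 14 mm), left the brown and the larger silver ones, and laid it centred in the well.
- **Catch and stop:** I slid the drawer in by its pull plate. Resistance peaked at about 5.7 N at the rollers and fell to about zero. It then rose to 7.7 N within 0.5 mm at the stop, well under the 20 N limit.
- **Last checks:** After I let go, the plate stayed 54 mm in front of the flap, inside the expected 42 to 64 mm. The flap's face measured upright at the hinge line, so it reads as shut, and the gripper was clear. I couldn't see the catch itself, so the snap-in rests on the force readings and the plate not moving.
- **Other items:** Nothing looked disturbed in the final pictures, but I did not re-measure the other items one by one. No check failed or disagreed.

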